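# Push a spent reagent cartridge through the flap of the disposal chute

### The job

Dispose of the spent reagent cartridge: push it along the deck with the fingertips, without lifting or toppling it, lengthwise against the hanging flap and on through the mouth until it tips over the edge and slides down into the catch tray behind. Draw the hand back so that the flap swings fully shut. Leave the jar, the tip box, the bottle and the tube rack where they are.

Things in the scene. Friction and masses are not known exactly. Their poses are not given: they have to be found in the camera images.
- chute: White disposal chute, fixed to the bench. Origin: bench level, at the middle of the mouth, in the front face of the mouth frame; x points through the mouth to the tray (away from the robot), z up. In its frame (mm) the flat grey-topped deck has no rims: x -190 to -8, y -180 to 180, top at z 100. Sizes of the rest: see edge and mouth.
- edge (a point): Middle of the deck's far edge (chute x -8, z 100 mm). Beyond it a slick polished slide goes down at 34 degrees, easing off lower down: once more than half of the cartridge's length is past this edge, it tips and slides by itself into the catch tray, which is open above: chute x 90 to 239 mm, 96 mm wide inside, sloping floor at z 12 to 41 mm, walls up to z 85 mm.
- mouth (a point): Bottom middle of the mouth (chute x 0, z 100 mm). Grey frame, 14 mm deep in x: the mouth is 82 mm wide between posts 15 mm wide, and the lintel's underside is 86 mm and its top 98 mm above the deck.
- flap (a joint): Angle of the grey gravity flap in the mouth (rad): 0 hanging shut, grows as its lower edge swings into the chute, stop at 1.5. The flap is 76 mm wide, 85 mm high, 3 mm thick, 60 g, hinged along its top at chute x 7 mm, 82 mm above the deck; it opens only inward and falls shut by its own weight.
- cartridge: Spent reagent cartridge, loose on the deck: a white plastic box 90 mm long (its x), 50 wide (y), 42 high, two round grey caps 24 mm across and 8 high on top; 0.15 to 0.31 kg. Origin: centre of its underside. It starts flat on the deck before the mouth, its +x end towards the mouth, up to 65 mm off to a side and turned up to 0.3 rad.
- jar: Bystander: small amber jar, 38 mm across, 55 mm high, standing on the deck beside the mouth, left or right. Origin: centre of its underside.
- tip_box: Bystander: grey pipette tip box with a clear lid, 52 x 42 x 44 mm, standing on the deck on the other side of the mouth from the jar. Origin: centre of its underside.
- bottle: Bystander: white bottle, 60 mm across, 150 mm high, on the bench to the right of the chute (-y). Origin: centre of its underside.
- tube_rack: Bystander: grey rack 70 x 160 mm with five capped tubes, 82 mm high, on the bench to the left (+y). Origin: centre of its underside.

How it is judged:
By the outcome, as a careful person would: the job done as asked, in the order asked, and still so for the second after the job is handed in, with the robot touching nothing.
It also fails if it takes over 45 s, if anything falls off the work surface, if the arm or the gripper's body presses on something with over 40 N, if the wrist force passes 120 N, or if a joint passes its speed limit or range.

### The arm

A 6-joint arm with a two-finger parallel gripper is mounted at the origin on the work surface. World frame = base frame: x ahead of the robot, y to its left, z up, the work surface at z = 0. Lengths are in mm, angles in rad, forces in N, time in s.
With the tool pointing down it reaches from about 400 to 925 mm from the base axis. Payload 12.5 kg.
Tool frame: the origin (TCP) lies midway between the tips of the shut fingers; the grasp point (between the pads) lies 19 mm behind it; z points along the fingers, y is the direction in which the jaws open and shut (so a half turn about z gives the same grasp; the last joint's range is limited). The gripper opens to 95 mm and grips with 3 to 60 N. Pads are 20 mm wide; open, the fingers measure 119 mm over their backs; the gripper's body (75 mm by 180 mm) begins 59 mm behind the grasp point.
Start: joints at [1.052, 0.491, 1.559, -0, 1.092, -0.106], TCP at [250.722, 572.528, 193.761] pointing down, gripper open.
Joint ranges: [-3.1, 3.1], [-0.84, 2.19], [0.05, 2.79], [-1.13, 4.28], [0.06, 2.93], [-2.69, 2.69]. Speed limits (rad/s): [2.22, 2.22, 2.79, 3.14, 3.14, 3.14].

### API

Orientations are given as [roll, pitch, yaw] about the fixed x, y, z axes, in that order (R = Rz(yaw) Ry(pitch) Rx(roll)).
In Python, from cell import env gives the robot as it stands.
- The arm moves only by the tool servo_tool, never from a script. Its argument "plan" is a list of rows, each a list of 7 numbers: the shift along the tool's x, y, z in m, then the turn, a rotation vector about the tool's x, y, z in degrees, then the opening in per cent of the stroke, from 0 (shut) to 100 (fully open). In form: [[dx, dy, dz, wx, wy, wz, jaw], ...]. A call has 1 to 8 rows; each row shifts and turns the pose as measured when the row begins, along the tool's axes as they then stand; what a row does not reach is not made up. A row lasts 1/12 s, in which the tool goes at most 41.7 mm and 7.16 degrees, less where a joint would pass 70% of its speed; a pose out of reach is approached as far as the arm can. A call is refused whole if a number of a shift passes 0.0417 or a number of a turn 7.16, either way. A call with a gripper value outside its range is refused whole. The fingers move at their own pace and stop on an object; the grip force is fixed at half the most. Time passes only in rows, so rows that do not move let the fingers close. It gives the time, the measured TCP pose, the force and the opening at its end, in the units of the state.
- env.state(): the state, without advancing time (a new reading comes with each control period).
- env.read_camera(name): name is "scene" or "side" or "wrist"; returns a dict with "img" (480x640x3 uint8, blue, green, red), "intrinsics" (3x3 intrinsics, pixels), "k1" (the pictures are not rectified: a ray, as slopes to the right and down, at radius r is drawn at 1 + k1 r^2 times it, then the intrinsics apply), "R" (3x3) and "t" (3): a world point X has camera coordinates R X + t. Camera axes: x right, y down, z forward; pixel columns grow to the right and rows downward; lengths in mm; the calibration is good to about 2 mm. A picture is of the moment at which its call begins. There is no depth.
- env.job_done(): hands the job in, once; it reports no verdict.
The state is a dict: "t": time; "joints": joint angles; "qvel": joint speeds; "tau": joint torques, N m; "eef_pos": TCP position; "tcp_rot": TCP orientation; "ft_force": force on the tool from outside, world axes, zero at the start; "moment": the same for the moment, N m; "opening": opening from 0.0 (shut) to 1.0 (fully open).
Only numpy, scipy, OpenCV 4.12 (cv2) and the standard library are available. Lean on these libraries where they do the work, as an engineer would, in place of code of your own. Each camera call takes 0.05 s, during which the arm holds its last target. There are 200 camera calls.

## Working session

There is one attempt and no reset: what is moved stays moved. The work goes in short steps, Python scripts to look and compute and a tool call to move; the robot and the scene stay as the last step left them, time stands still between calls to the robot, and variables do not carry over. Pictures are saved under pics/ and viewed, about 8 in all and at most 12, crops included, and the job is handed in when it is done.

Besides the shell and the picture viewer there is one more tool, called after ">>>" as name([rows], argument=value, ...), one row to a line, values as JSON. servo_tool: Moves the arm, as the interface text tells. Its arguments: {"type":"object","properties":{"plan":{"type":"array","items":{"type":"array","items":{"type":"number"}}}},"required":["plan"]}

```bash
mkdir -p pics; ls; python3 - <<'E'
from cell import env
import cv2
s=env.state()
print(s)
for n in ("scene","side"):
    d=env.read_camera(n); cv2.imwrite(f"pics/{n}0.png",d["img"]); print(n,d["intrinsics"],d["k1"],d["R"],d["t"])
E
```

```text
pics
{'t': 0.0, 'joints': array([ 1.05240425e+00,  4.91523182e-01,  1.55946694e+00, -2.04193274e-05,
        1.09169843e+00, -1.05591077e-01]), 'qvel': array([-0.00168689,  0.00201926, -0.00129864,  0.00086281, -0.00011644,
        0.0002372 ]), 'tau': array([ 2.57435444e-03, -6.12654305e+01, -2.58176994e+01,  6.93764328e-02,
        4.82794200e-02, -5.27550833e-05]), 'eef_pos': array([250.57668864, 572.26833875, 193.17834103]), 'tcp_rot': array([-3.14050095e+00, -9.74930291e-05,  2.72880103e+00]), 'ft_force': array([ 0.23827135,  0.63026681, -0.28935327]), 'moment': array([ 0.02559933, -0.04633603,  0.01705184]), 'opening': 1.001353779795105}
scene [[511.56618392   0.         318.0800831 ]
 [  0.         511.56618392 236.55254937]
 [  0.           0.           1.        ]] -0.10151602171139804 [[ 8.12449077e-01  5.83031977e-01 -4.58702876e-04]
 [ 3.88385305e-01 -5.41797380e-01 -7.45394160e-01]
 [-4.34837155e-01  6.05416644e-01 -6.66623833e-01]] [-466.13336012 -140.41309808 1576.22518725]
side [[439.24941008   0.         324.92187791]
 [  0.         439.24941008 241.59973276]
 [  0.           0.           1.        ]] -0.08519796449530724 [[-0.99980785 -0.01672294  0.01022812]
 [-0.01785715  0.56172736 -0.82712967]
 [ 0.00808662 -0.82715338 -0.56191805]] [ 555.853597    128.64719358 1148.37435996]
```

View pics/scene0.png

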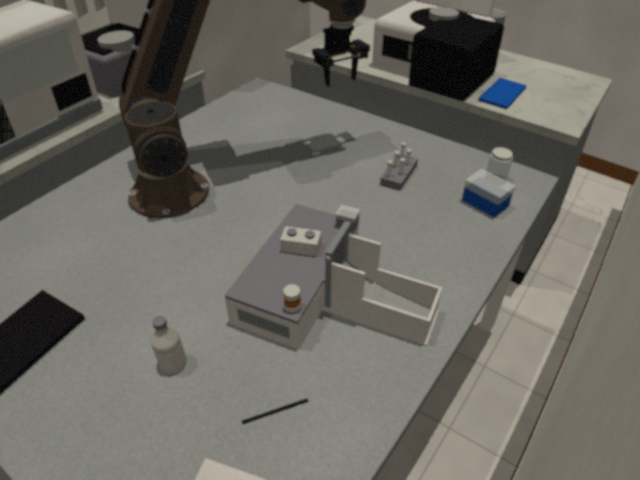

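View pics/side0.png

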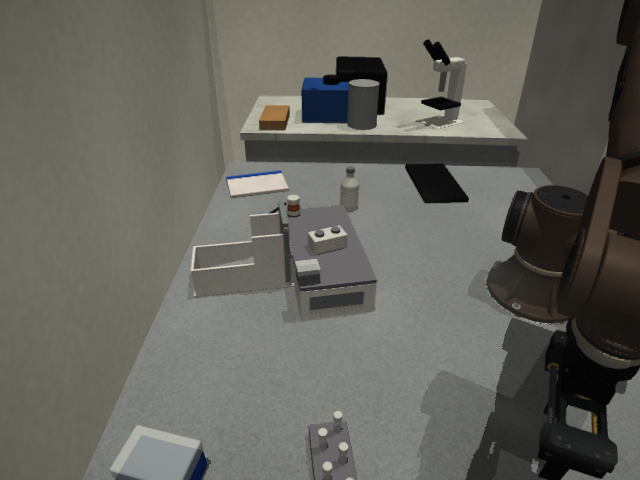

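The scene view shows the deck at about (228–350, 206–340), the cartridge at (300,238), the jar at (291,297) and the tip box at (347,218). Next I'll enlarge both views.

```bash
python3 - <<'E'
import cv2
for n,(x,y,w,h,k) in dict(scene=(215,195,160,150,4),side=(270,190,120,120,5)).items():
    c=cv2.imread(f"pics/{n}0.png")[y:y+h,x:x+w]
    c=cv2.resize(c,None,fx=k,fy=k,interpolation=cv2.INTER_CUBIC)
    cv2.imwrite(f"pics/{n}0c.png",cv2.convertScaleAbs(c,alpha=1.4))
E
```

```text
(no output)
```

View pics/scene0c.png

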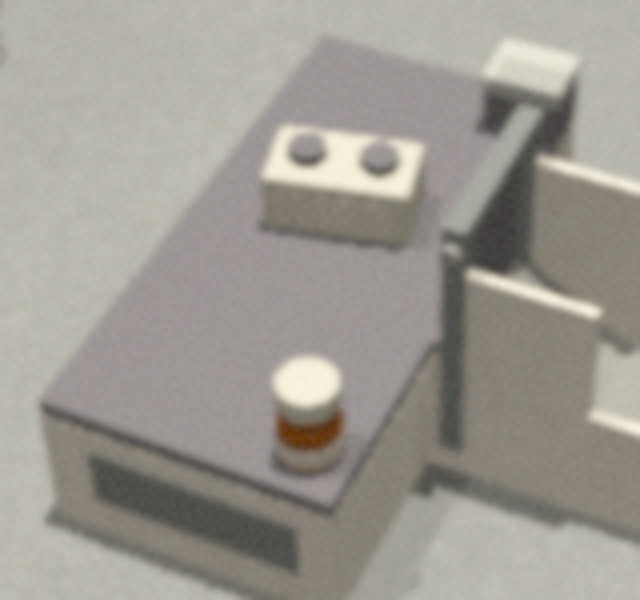

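View pics/side0c.png

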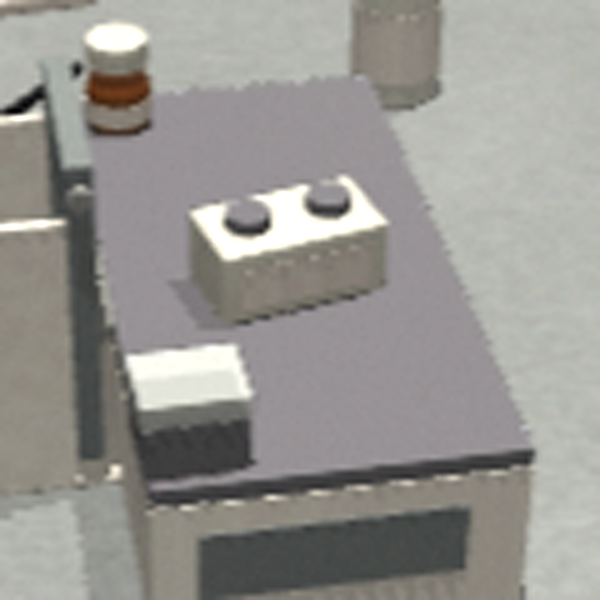

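Both crops give clear corners of the deck and the cartridge. I'll fit the poses to both views.

```bash
cat > h.py <<'E'
import numpy as np, cv2
from scipy.optimize import least_squares
def proj(cam,X):
    dist=np.array([cam["k1"],0,0,0,0],float)
    return cv2.projectPoints(np.asarray(X,float).reshape(-1,1,3),cv2.Rodrigues(np.array(cam["R"]))[0],np.array(cam["t"],float),np.array(cam["intrinsics"]),dist)[0].reshape(-1,2)
def uncrop(p,x,y,k): return (np.array(p,float)+.5)/k-.5+[x,y]
def place(pose,P,z):  # pose x,y,yaw ; P local
    c,s=np.cos(pose[2]),np.sin(pose[2]); P=np.array(P,float)
    return np.c_[P[:,:2]@np.array([[c,s],[-s,c]])+pose[:2],P[:,2]+z]
def fit(obs,z,x0):  # obs: list of (cam,local pts,pixels)
    f=lambda p:np.concatenate([(proj(c,place(p,L,z))-px).ravel() for c,L,px in obs])
    r=least_squares(f,x0,loss="soft_l1"); return r.x,np.round(f(r.x),1)
def local(ch,p): # world -> chute frame
    c,s=np.cos(ch[2]),np.sin(ch[2]); d=np.array(p[:2])-ch[:2]
    return np.array([c*d[0]+s*d[1],-s*d[0]+c*d[1]])
E
python3 - <<'E'
from cell import env
from h import *
sc=env.read_camera("scene"); si=env.read_camera("side")
A=lambda p:uncrop(p,215,195,4)
B=lambda p:uncrop(p,270,190,5)
ch,r=fit([(sc,[[-190,180,100],[-190,-180,100],[-8,-180,100]],A([[325,38],[42,402],[333,508]])),
 (si,[[-190,180,100],[-8,180,100],[-190,-180,100]],B([[533,452],[150,498],[370,78]]))],0,[700,0,0])
print("chute",ch,r)
T=[[-45,25,42],[45,25,42],[-45,-25,42],[45,-25,42]]
ca,r=fit([(sc,T+[[-45,-25,0],[45,-25,0]],A([[280,124],[425,143],[262,178],[412,198],[262,228],[408,243]])),
 (si,T+[[-45,25,0],[45,25,0]],B([[388,220],[238,265],[345,178],[190,210],[385,287],[238,320]]))],100,[ch[0]-100,ch[1],0])
print("cart",ca,r, "in chute",local(ch,ca),ca[2]-ch[2])
j,r=fit([(sc,[[0,0,55]],A([[307,382]])),(si,[[0,0,55]],B([[117,40]]))],100,[ch[0]-40,ch[1]-100,0]); print("jar",local(ch,j),r)
b,r=fit([(si,[[-26,21,44],[26,21,44],[26,-21,44],[-26,-21,44]],B([[250,400],[142,412],[127,352],[238,345]]))],100,[ch[0]-40,ch[1]+100,0]); print("box",local(ch,b),b[2]-ch[2],r)
E
```

```text
chute [ 6.58435845e+02 -5.04925180e+01  2.02501282e-01] [-0.4 -2.2 -0.7 -1.6  0.5 -1.6 -0.1 -1.  -0.9 -1.4 -1.  -1. ]
cart [ 5.53038967e+02 -4.43729356e+01  4.65545168e-01] [-0.9 -0.9 -0.5 -1.8 -0.8 -0.7 -0.5 -1.7  0.1 -0.2  0.5  0.1  0.1 -0.5
 -2.3 -1.1 -0.3 -1.6 -1.  -0.2  0.1 -0.3 -2.3  1.8] in chute [-102.0124881    27.19197212] 0.26304388639485854
jar [ -36.53211582 -152.17933819] [-0.2 -0.8 -0.8 -1.2]
box [-32.34341859 156.16727815] -0.014064717004473065 [ 0.7 -0.1 -0.9 -0.3 -0.1  0.6  0.1 -0.2]
```

Chute-frame fit: cartridge at (-102, 27), turned +0.26 rad; jar at y -152; tip box at y 156. All of these fit the given sizes. Plan: push the long +y side toward -y with two spread fingers, which squares and centres the cartridge. Then turn the hand 90° and push from behind.

>>> servo_tool([
  [0,0,-0.005,0,0,6.85,50],
  [0,0,-0.005,0,0,6.85,50],
  [0,0,0,0,0,6.85,50],
  [0,0,0,0,0,6.85,50],
  [0,0,0,0,0,6.85,50],
  [0,0,0,0,0,6.85,50],
  [0,0,0,0,0,6.85,50],
  [0,0,0,0,0,6.85,50],
])

```text
t: 0.87
eef_pos: [250.2, 571.7, 202.2]
tcp_rot: [-3.139, 0.003, 1.736]
ft_force: [-0.4, 0.8, -0.4]
opening: 0.521
```

>>> servo_tool([
  [-0.036,0.0105,0,0,0,0,50],
  [-0.036,0.0105,0,0,0,0,50],
  [-0.036,0.0105,0,0,0,0,50],
  [-0.036,0.0105,0,0,0,0,50],
  [-0.036,0.0105,0,0,0,0,50],
  [-0.036,0.0105,0,0,0,0,50],
  [-0.036,0.0105,0,0,0,0,50],
  [-0.036,0.0105,0,0,0,0,50],
])

```text
t: 1.53
eef_pos: [378.4, 294.3, 200.7]
tcp_rot: [-3.138, 0.003, 1.733]
ft_force: [1.6, 0.4, 0.2]
opening: 0.499
```

>>> servo_tool([
  [-0.037,0.0145,0,0,0,-2.3,50],
  [-0.037,0.0135,0,0,0,0,50],
  [-0.037,0.0135,0,0,0,0,50],
  [-0.037,0.0135,0,0,0,0,50],
  [-0.037,0.0135,0,0,0,0,50],
  [-0.037,0.0135,0,0,0,0,50],
  [-0.037,0.0135,0,0,0,0,50],
  [-0.02,0.0135,0,0,0,0,50],
])

```text
t: 2.2
eef_pos: [544.8, 25.5, 202.1]
tcp_rot: [-3.139, 0.003, 1.774]
ft_force: [-0.4, 0.7, -0.9]
opening: 0.503
```

```bash
python3 - <<'E'
from cell import env
from h import *
s=env.state(); print(s["eef_pos"],s["tcp_rot"],local([658.4,-50.5,.2025],s["eef_pos"]))
d=env.read_camera("wrist"); cv2.imwrite("pics/w1.png",d["img"]); print(d["R"],d["t"])
E
```

```text
[544.8105666   25.51836002 202.05719753] [-3.13938882e+00  3.05036186e-03  1.77426466e+00] [-95.97971564  97.31004381]
[[ 0.97967009  0.20060338 -0.00218894]
 [ 0.19387551 -0.94389656  0.26734167]
 [ 0.05156351 -0.26233103 -0.96359931]] [-537.98627763 -115.46207586  376.29896124]
```

View pics/w1.png

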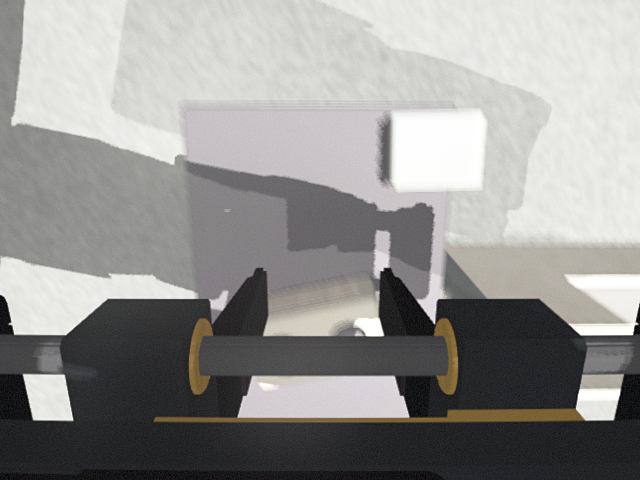

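Wrist view: the cartridge top is between the fingers at about (330,300), in front of them. The descent area beside it is free, and the tip box at (438,150) is well clear. I'll descend.

>>> servo_tool([
  [0,-0.012,0,0,0,0,50],
  [0,0,0.02,0,0,0,50],
  [0,0,0.02,0,0,0,50],
  [0,0,0.02,0,0,0,50],
  [0,0,0.015,0,0,0,50],
  [0,0,0.009,0,0,0,50],
  [0,0,0.0,0,0,0,50],
])

```text
t: 2.83
eef_pos: [532.1, 19.3, 115.0]
tcp_rot: [-3.141, 0.004, 1.77]
ft_force: [0.1, 0.7, 1.0]
opening: 0.502
```

>>> servo_tool([
  [-0.008,0,0,0,0,0,50],
  [-0.008,0,0,0,0,0,50],
  [-0.005,0,0,0,0,0,50],
  [-0.005,0,0,0,0,0,50],
  [-0.005,0,0,0,0,0,50],
  [-0.005,0,0,0,0,0,50],
  [-0.005,0,0,0,0,0,50],
  [-0.005,0,0,0,0,0,50],
])

```text
t: 3.5
eef_pos: [542.7, -29.5, 119.1]
tcp_rot: [3.138, 0.005, 1.772]
ft_force: [0.6, 1.5, 0.5]
opening: 0.504
```

>>> servo_tool([
  [-0.004,0,0,0,0,0,50],
  [-0.004,0,0,0,0,0,50],
  [0,0,0,0,0,0,50],
])

```text
t: 3.75
eef_pos: [544.5, -39.2, 119.2]
tcp_rot: [3.138, 0.005, 1.77]
ft_force: [0.5, -0.3, 0.7]
opening: 0.498
```

```bash
python3 - <<'E'
from cell import env
from h import *
s=env.state(); print(s["eef_pos"],s["tcp_rot"],s["ft_force"],local([658.4,-50.5,.2025],s["eef_pos"]))
a=env.read_camera("scene")["img"];b=env.read_camera("side")["img"]
f=lambda im,x,y:cv2.resize(im[y:y+120,x:x+80],None,fx=5,fy=5,interpolation=cv2.INTER_CUBIC)
cv2.imwrite("pics/push1.png",cv2.convertScaleAbs(np.hstack([f(a,265,195),f(b,290,190)]),alpha=1.4))
E
```

```text
[544.5263255  -39.20695633 119.24565351] [3.13795692 0.00515519 1.77045351] [ 0.54329113 -0.33535441  0.67280237] [-109.27563153   33.9644363 ]
```

View pics/push1.png

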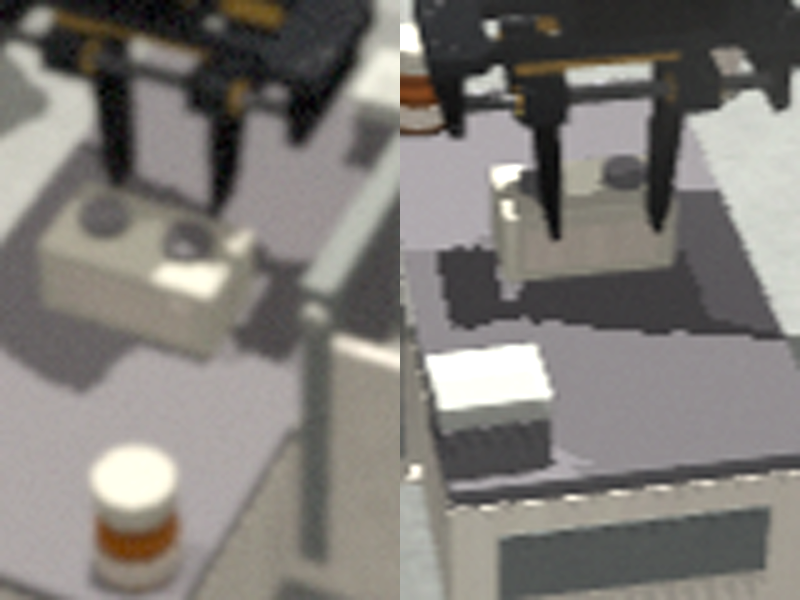

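The cartridge now sits flush against both fingertips and looks square to the chute. I'll fit its pose from this view.

```bash
python3 - <<'E'
from cell import env
from h import *
sc=env.read_camera("scene"); si=env.read_camera("side")
A=lambda p:uncrop(p,265,195,5)
B=lambda p:uncrop(np.array(p)-[400,0],290,190,5)
ch=[658.4,-50.5,.2025]
ca,r=fit([(sc,[[-45,25,42],[-45,-25,42],[-45,-25,0],[45,-25,0],[45,-25,42],[45,25,42]],A([[82,188],[40,262],[42,302],[208,357],[214,316],[255,235]])),
 (si,[[45,25,0],[-45,25,0],[45,-25,42],[45,25,42]],B([[512,280],[674,265],[490,168],[502,226]]))],100,[550,-60,.2])
print(ca,r.reshape(-1,2).tolist(),local(ch,ca),ca[2]-ch[2])
E
```

```text
[ 5.57850752e+02 -7.60628111e+01  2.30603023e-01] [[-0.3, -2.0], [-1.2, -3.7], [-0.5, 1.2], [1.0, 0.5], [-0.4, -4.3], [-0.2, -1.8], [-1.9, 0.7], [-0.5, -0.2], [-1.2, -0.8], [-0.1, -2.2]] [-103.63587359   -4.81813055] 0.02810302320527988
```

Cartridge now at chute (-104, about -3), yaw error ≤0.03 rad, so it is centred well enough. I'll back off, rise and turn the hand 90°.

>>> servo_tool([
  [0.015,0,0,0,0,0,50],
  [0.015,0,0,0,0,0,50],
  [0,0,-0.025,0,0,0,50],
  [0,0,-0.025,0,0,0,50],
  [0,0,-0.025,0,0,0,40],
  [0,-0.01,0,0,0,6.8,20],
  [0,-0.01,0,0,0,6.8,20],
  [0,-0.01,0,0,0,6.8,20],
])

```text
t: 4.62
eef_pos: [508.0, -8.2, 197.1]
tcp_rot: [3.137, 0.004, 1.409]
ft_force: [0.1, -0.0, 0.4]
opening: 0.275
```

>>> servo_tool([
  [0,0,0,0,0,6.8,20],
  [0,0,0,0,0,6.8,20],
  [0,0,0,0,0,6.8,20],
  [0,0,0,0,0,6.8,20],
  [0,0,0,0,0,6.8,20],
  [0,0,0,0,0,6.8,20],
  [0,0,0,0,0,6.8,20],
  [0,0,0,0,0,6.8,20],
])

```text
t: 5.28
eef_pos: [505.5, -6.3, 198.4]
tcp_rot: [3.134, -0.003, 0.414]
ft_force: [-0.5, -1.1, 0.4]
opening: 0.201
```

>>> servo_tool([
  [0,0,0,0,0,6.0,20],
  [0,0,0,0,0,5.8,20],
  [-0.016,0,0,0,0,0,20],
  [-0.016,0.02,0,0,0,0,20],
  [0,0.02,0,0,0,0,20],
  [0,0.02,0,0,0,0,20],
  [0,0.016,0,0,0,0,20],
  [0,0,0,0,0,0,20],
])

```text
t: 5.95
eef_pos: [487.2, -87.3, 199.3]
tcp_rot: [3.134, -0.005, 0.194]
ft_force: [-0.3, 0.0, -0.1]
opening: 0.201
```

```bash
python3 - <<'E'
from cell import env
from h import *
s=env.state(); print(s["eef_pos"],s["tcp_rot"],s["ft_force"],local([658.4,-50.5,.2025],s["eef_pos"]))
E
```

```text
[487.15360883 -87.32670615 199.28442962] [ 3.13376684 -0.00543623  0.19392579] [-0.33341658  0.01007926 -0.08104074] [-175.15383233   -1.63333891]
```

>>> servo_tool([
  [0,0,0.02,0,0,0,20],
  [0,0,0.02,0,0,0,20],
  [0,0,0.02,0,0,0,20],
  [0,0,0.015,0,0,0,20],
  [0,0,0.004,0,0,0,20],
  [0.004,0,0,0,0,-0.3,20],
  [0.006,0,0,0,0,0,20],
  [0.006,0,0,0,0,0,20],
])

```text
t: 6.62
eef_pos: [504.2, -81.8, 119.8]
tcp_rot: [3.133, -0.008, 0.199]
ft_force: [-0.6, 0.5, -0.9]
opening: 0.198
```

>>> servo_tool([
  [0.005,0,0,0,0,0,20],
  [0.005,0,0,0,0,0,20],
  [0.005,0,0,0,0,0,20],
  [0.005,0,0,0,0,0,20],
  [0.005,0,0,0,0,0,20],
  [0.005,0,0,0,0,0,20],
  [0.005,0,0,0,0,0,20],
  [0,0,0,0,0,0,20],
])

```text
t: 7.28
eef_pos: [545.0, -73.7, 123.0]
tcp_rot: [3.13, -0.012, 0.2]
ft_force: [-0.7, 0.2, 0.0]
opening: 0.199
```

```bash
python3 - <<'E'
from cell import env
from h import *
s=env.state(); print(s["eef_pos"],s["tcp_rot"],s["ft_force"],local([658.4,-50.5,.2025],s["eef_pos"]))
a=env.read_camera("scene")["img"];b=env.read_camera("side")["img"]
f=lambda im,x,y:cv2.resize(im[y:y+120,x:x+80],None,fx=5,fy=5,interpolation=cv2.INTER_CUBIC)
cv2.imwrite("pics/push2.png",cv2.convertScaleAbs(np.hstack([f(a,275,195),f(b,270,190)]),alpha=1.4))
E
```

```text
[545.00861377 -73.68177386 123.03596871] [ 3.13018836 -0.01226088  0.20028196] [-0.74143498  0.19305755  0.03500623] [-1.15736734e+02  9.70508792e-02]
```

View pics/push2.png

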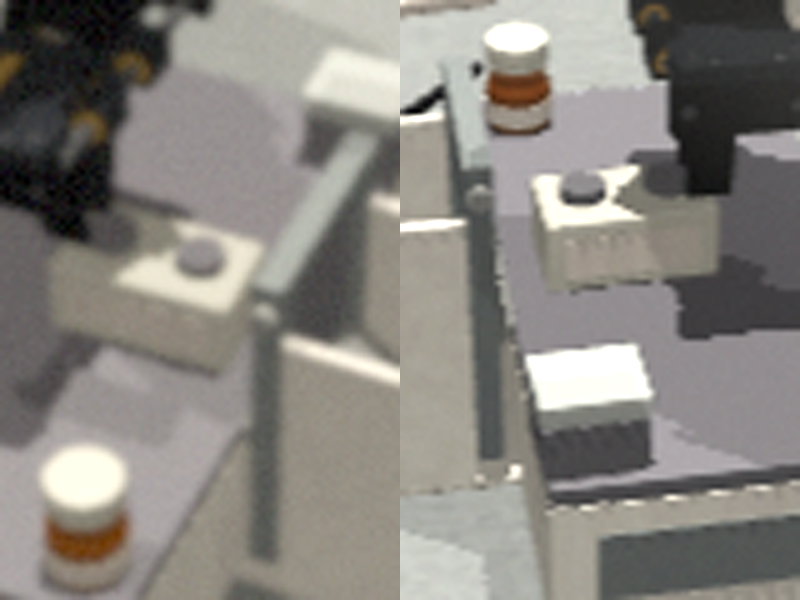

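Cartridge still upright and flush on the fingers, its front about 15 mm short of the mouth. I'll check its lateral fit.

```bash
python3 - <<'E'
from cell import env
from h import *
sc=env.read_camera("scene"); si=env.read_camera("side")
A=lambda p:uncrop(p,275,195,5)
B=lambda p:uncrop(np.array(p)-[400,0],270,190,5)
ch=[658.4,-50.5,.2025]
ca,r=fit([(sc,[[45,25,42],[45,-25,42],[45,-25,0],[-45,-25,0]],A([[262,238],[215,326],[213,373],[55,325]])),
 (si,[[45,-25,42],[45,25,42],[45,25,0],[-45,25,0],[-45,25,42]],B([[532,176],[548,236],[552,290],[715,272],[716,208]]))],100,[590,-60,.2])
print(ca,r.reshape(-1,2).tolist(),local(ch,ca),ca[2]-ch[2])
# frame check: lintel top front corners of frame
w=lambda p:place(ch,[p],0)
print("lintel top front y-56,+56 in scene crop:",[((proj(sc,w([0,y,198]))[0]-[275,195])*5).round() for y in(-56,56)],"side:",[((proj(si,w([0,y,198]))[0]-[270,190])*5+[400,0]).round() for y in(-56,56)])
E
```

```text
[ 5.85001589e+02 -6.78010353e+01  2.13880477e-01] [[0.0, 0.5], [0.9, -3.4], [1.3, 0.3], [-2.0, -0.9], [-0.1, -1.1], [-0.5, -2.7], [-0.9, 0.2], [0.9, 0.2], [1.0, -0.7]] [-75.37821396  -2.18571483] 0.0113804770874196
lintel top front y-56,+56 in scene crop: [array([254., 276.]), array([352., 122.])] side: [array([461.,  52.]), array([486., 165.])]
```

```bash
python3 - <<'E'
from cell import env
from h import *
from scipy.spatial.transform import Rotation as Ro
sc=env.read_camera("scene"); si=env.read_camera("side"); s=env.state()
R=Ro.from_euler("xyz",s["tcp_rot"]).as_matrix()
for n,p in dict(tipL=[0,-15,0],tipR=[0,15,0],tipLf=[10,-15,0],tipLb=[-10,-15,0],bodyL=[37,-90,-78],bodyLb=[-37,-90,-78]).items():
    X=s["eef_pos"]+R@np.array(p)
    print(n,X.round(),((proj(sc,X)[0]-[275,195])*5).round(),((proj(si,X)[0]-[270,190])*5+[400,0]).round())
b=sc["img"][185:335,225:375]
a=si["img"][150:300,270:450][:, :150]
cv2.imwrite("pics/push2b.png",cv2.convertScaleAbs(cv2.resize(np.hstack([b[:100,:100],a[30:130,30:130]]),None,fx=4,fy=4,interpolation=cv2.INTER_CUBIC),alpha=2.2,beta=20))
E
```

```text
tipL [541. -59. 123.] [ 87. 229.] [708. 227.]
tipR [547. -88. 123.] [ 59. 267.] [697. 196.]
tipLf [551. -57. 123.] [106. 234.] [689. 229.]
tipLb [531. -61. 123.] [ 69. 223.] [727. 226.]
bodyL [561.  22. 201.] [221.  30.] [667. 184.]
bodyLb [489.   8. 200.] [82. -7.] [822. 171.]
```

View pics/push2b.png

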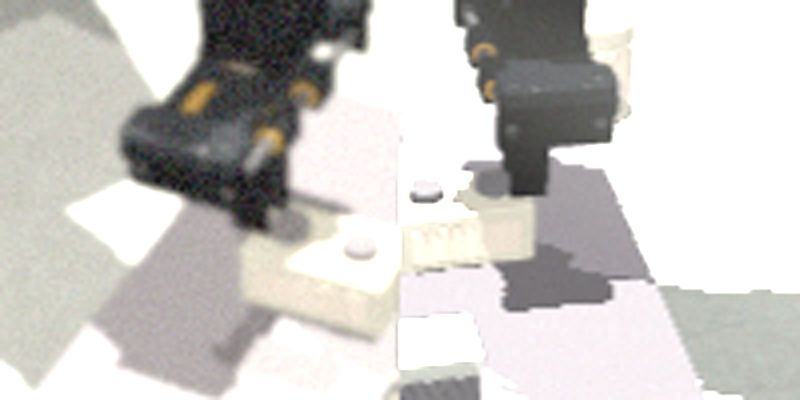

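```bash
python3 - <<'E'
from cell import env
from h import *
si=env.read_camera("side"); sc=env.read_camera("scene")
T=np.array([544.5,-39.2,119.2]); e=np.array([.9796,.2011,0])
print("seen tips side ~(557,238),(658,232)")
for z in (0,20):
  for k in(30,-30):
    for o in (0,10):
      X=T+k*e+[0,0,z]+o*np.array([-.2011,.9796,0]); print(z,k,o,((proj(si,X)[0]-[290,190])*5+[400,0]).round(),((proj(sc,X)[0]-[265,195])*5).round())
E
```

```text
seen tips side ~(557,238),(658,232)
0 30 0 [543. 260.] [225. 232.]
0 30 10 [546. 271.] [234. 219.]
0 -30 0 [658. 249.] [113. 198.]
0 -30 10 [663. 260.] [122. 186.]
20 30 0 [543. 227.] [225. 201.]
20 30 10 [546. 238.] [234. 188.]
20 -30 0 [660. 216.] [112. 167.]
20 -30 10 [664. 227.] [121. 155.]
```

```bash
python3 - <<'E'
from cell import env
from h import *
d=env.read_camera("wrist"); cv2.imwrite("pics/w2.png",d["img"])
s=env.state()
from scipy.spatial.transform import Rotation as Ro
R=Ro.from_euler("xyz",s["tcp_rot"]).as_matrix()
for p in ([0,-15,0],[0,15,0],[10,-15,0],[10,15,0]): print(p,proj(d,s["eef_pos"]+R@np.array(p))[0].round())
for xr in(-75.4,-60.7): print([proj(d,place([658.4,-50.5,.2025],[[xr-45,y,142]],0))[0].round() for y in(-25,25)])
E
```

```text
[0, -15, 0] [289. 275.]
[0, 15, 0] [352. 275.]
[10, -15, 0] [288. 255.]
[10, 15, 0] [353. 255.]
[array([379., 298.]), array([263., 299.])]
[array([380., 266.]), array([262., 267.])]
```

View pics/w2.png

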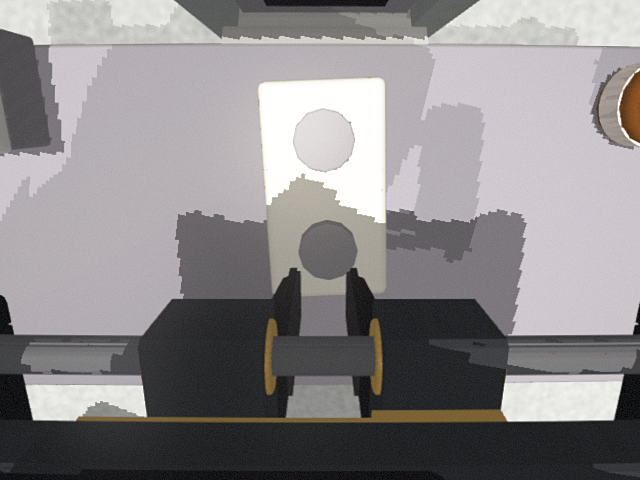

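The wrist view shows both fingertips, at (295,270) and (352,270), overlapping the cartridge top and bearing on the rear cap. The tips must therefore be higher than the reported TCP suggests. I'll back off and lower the fingers in steps while watching force.

>>> servo_tool([
  [-0.01,0,0,0,0,0,20],
  [-0.012,0,0,0,0,0,20],
  [-0.012,0,0,0,0,0,20],
  [0,0,0.005,0,0,0,20],
  [0,0,0.005,0,0,0,20],
  [0,0,0.004,0,0,0,20],
  [0,0,0,0,0,0,20],
])

```text
t: 8.32
eef_pos: [507.7, -81.3, 107.4]
tcp_rot: [3.13, -0.012, 0.2]
ft_force: [0.1, -0.3, 0.1]
opening: 0.197
```

```bash
python3 - <<'E'
from cell import env
from h import *
s=env.state(); print(s["eef_pos"],s["tcp_rot"],s["ft_force"],local([658.4,-50.5,.2025],s["eef_pos"]))
d=env.read_camera("wrist"); si=env.read_camera("side")
a=cv2.resize(d["img"][60:360,200:450],None,fx=1.6,fy=1.6); b=cv2.resize(si["img"][190:286,280:360],None,fx=5,fy=5,interpolation=cv2.INTER_CUBIC)
cv2.imwrite("pics/w3.png",cv2.convertScaleAbs(np.hstack([a,b]),alpha=1.4)); print(a.shape,b.shape)
from scipy.spatial.transform import Rotation as Ro
R=Ro.from_euler("xyz",s["tcp_rot"]).as_matrix()
for p in ([0,-15,0],[10,-15,0],[10,-15,-19]):
  X=s["eef_pos"]+R@np.array(p); print(p,(proj(d,X)[0]-[200,60])*1.6,(proj(si,X)[0]-[280,190])*5+[400,0])
E
```

```text
[507.67477691 -81.25250238 107.44924722] [ 3.13010394 -0.01234403  0.19977617] [ 0.05840015 -0.2879712   0.07253521] [-153.83033949    0.18955548]
(480, 400, 3) (480, 400, 3)
[0, -15, 0] [141.74557713 344.34394853] [726.93500383 245.59378134]
[10, -15, 0] [140.9601851  312.10665961] [708.24330918 247.18084848]
[10, -15, -19] [135.36475924 335.08231467] [709.93674034 216.86291964]
```

View pics/w3.png

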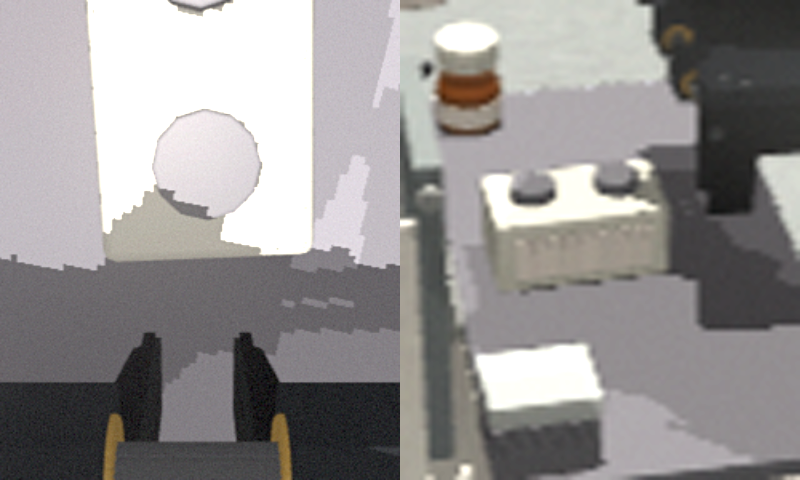

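Side view: the fingertip bottom is at row 212 where the reported TCP would put it at about row 246. The tips are therefore about 20 mm higher than reported, and free of the cartridge. I'll lower a further 14 mm in small steps while watching force.

>>> servo_tool([
  [0,0,0.004,0,0,0,20],
  [0,0,0.004,0,0,0,20],
  [0,0,0,0,0,0,20],
])

```text
t: 8.67
eef_pos: [508.9, -81.2, 99.2]
tcp_rot: [3.13, -0.013, 0.2]
ft_force: [0.1, 0.6, -0.7]
opening: 0.203
```

>>> servo_tool([
  [0,0,0.003,0,0,0,20],
  [0,0,0.003,0,0,0,20],
  [0,0,0,0,0,0,20],
])

```text
t: 8.92
eef_pos: [509.2, -81.2, 92.4]
tcp_rot: [3.13, -0.013, 0.201]
ft_force: [0.2, -0.9, 0.5]
opening: 0.202
```

No contact 8 mm below the nominal deck height, which confirms the offset: the true tips are about 12 mm above the deck. Now I'll push.

>>> servo_tool([
  [0.007,0,0,0,0,0,20],
  [0.007,0,0.0,0,0,0,20],
  [0.005,0,0.0005,0,0,0,20],
  [0.005,0,0.0005,0,0,0,20],
  [0.005,0,0.0005,0,0,0,20],
  [0.005,0,0.0005,0,0,0,20],
  [0.005,0,0.0005,0,0,0,20],
  [0,0,0,0,0,0,20],
])

```text
t: 9.58
eef_pos: [551.5, -72.4, 90.3]
tcp_rot: [3.13, -0.012, 0.201]
ft_force: [0.5, -0.2, 0.6]
opening: 0.201
```

>>> servo_tool([
  [0.005,0,0.0005,0,0,0,20],
  [0.005,0,0.0005,0,0,0,20],
  [0.005,0,0.0005,0,0,0,20],
  [0,0,0,0,0,0,20],
])

```text
t: 9.92
eef_pos: [567.9, -69.1, 88.8]
tcp_rot: [3.13, -0.013, 0.201]
ft_force: [-0.5, 0.4, 0.4]
opening: 0.203
```

```bash
python3 - <<'E'
from cell import env
from h import *
s=env.state(); print(s["eef_pos"],s["tcp_rot"],s["ft_force"],local([658.4,-50.5,.2025],s["eef_pos"]))
d=env.read_camera("wrist"); si=env.read_camera("side")
a=cv2.resize(d["img"][0:320,180:460],None,fx=1.5,fy=1.5); b=cv2.resize(si["img"][190:286,260:336],None,fx=5,fy=5,interpolation=cv2.INTER_CUBIC)
cv2.imwrite("pics/w4.png",cv2.convertScaleAbs(np.hstack([a,b]),alpha=1.4)); print(a.shape,b.shape)
E
```

```text
[567.90983281 -69.13774693  88.82687922] [ 3.1298215  -0.01250771  0.20089078] [-0.4807682   0.3943916   0.41711346] [-9.23895700e+01 -5.76383897e-02]
(480, 420, 3) (480, 380, 3)
```

View pics/w4.png

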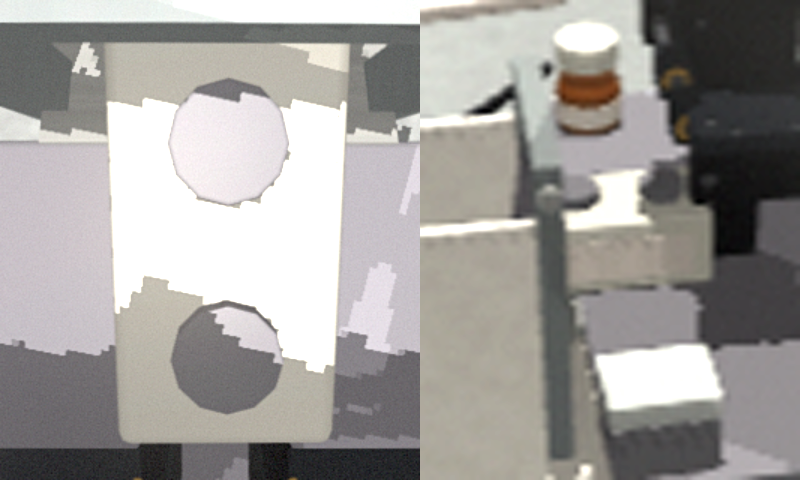

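Cartridge square, centred between the posts and entering the mouth, with both fingertips on its rear face. I'll push on until it tips.

>>> servo_tool([
  [0.005,0,-0.001,0,0,0,20],
  [0.005,0,-0.001,0,0,0,20],
  [0.005,0,-0.0005,0,0,0,20],
  [0.005,0,0,0,0,0,20],
  [0.005,0,0,0,0,0,20],
  [0.005,0,0,0,0,0,20],
  [0.005,0,0,0,0,0,20],
  [0,0,0,0,0,0,20],
])

```text
t: 10.68
eef_pos: [604.8, -61.4, 92.1]
tcp_rot: [3.13, -0.012, 0.201]
ft_force: [-0.2, -0.8, -0.7]
opening: 0.196
```

```bash
python3 - <<'E'
from cell import env
from h import *
s=env.state(); print(s["eef_pos"],s["tcp_rot"],s["ft_force"],local([658.4,-50.5,.2025],s["eef_pos"]))
d=env.read_camera("scene"); si=env.read_camera("side")
a=cv2.resize(d["img"][195:345,300:450],None,fx=2.66,fy=2.66,interpolation=cv2.INTER_CUBIC); b=cv2.resize(si["img"][180:300,190:310],None,fx=400/120,fy=400/120,interpolation=cv2.INTER_CUBIC)
b=cv2.resize(b,(a.shape[0],a.shape[0]))
cv2.imwrite("pics/w5.png",cv2.convertScaleAbs(np.hstack([a,b]),alpha=1.4))
E
```

```text
[604.79277694 -61.43774958  92.06938681] [ 3.13015618 -0.01177266  0.200619  ] [-0.16311162 -0.79030447 -0.73629807] [-54.71164609   0.06716752]
```

View pics/w5.png

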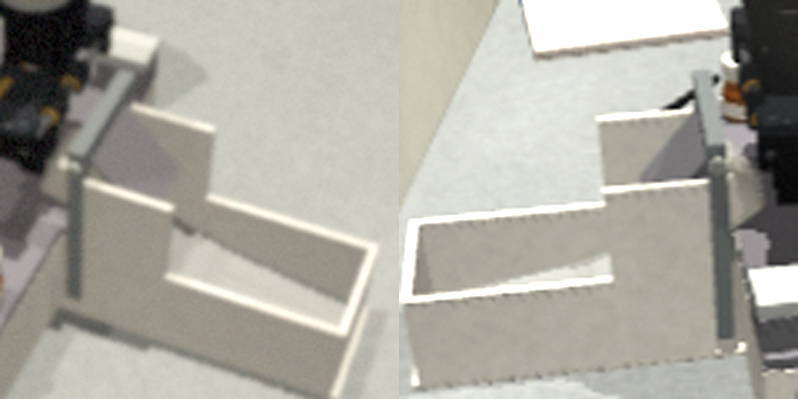

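The flap is held open; the cartridge's rear end still shows at the mouth in the side view at (745,190), so it hasn't slid yet. I'm out of pictures, so from here I'll compare images numerically. I'll nudge further and pause.

>>> servo_tool([
  [0,0,0,0,0,0,20],
  [0,0,0,0,0,0,20],
  [0.003,0,0,0,0,0,20],
  [0.003,0,0,0,0,0,20],
  [0.003,0,0,0,0,0,20],
  [0,0,0,0,0,0,20],
  [0,0,0,0,0,0,20],
  [0,0,0,0,0,0,20],
])

```text
t: 11.45
eef_pos: [613.4, -59.7, 92.1]
tcp_rot: [3.13, -0.011, 0.2]
ft_force: [-0.3, 0.4, 0.5]
opening: 0.199
```

```bash
cat >> h.py <<'E'
def check(env):
    ch=[658.4,-50.5,.2025]; s=env.state(); print(s["t"],s["eef_pos"].round(1),s["ft_force"].round(1),local(ch,s["eef_pos"]).round(1))
    for n in("scene","side"):
        d=env.read_camera(n); g0=cv2.cvtColor(cv2.imread(f"pics/{n}0.png"),6).astype(int); g=cv2.cvtColor(d["img"],6).astype(int)
        for nm,P in dict(tray=[[95,-45,45],[235,-45,45],[235,45,45],[95,45,45]],slide=[[20,-38,85],[90,-38,45],[90,38,45],[20,38,85]],
            mouth=[[-45,-25,100],[-8,-25,100],[-8,25,100],[-45,25,100]],flap=[[14,-36,180],[55,-36,160],[55,36,160],[14,36,180]],box=[[-58,135,144],[-6,135,144],[-6,177,144],[-58,177,144]],jar=[[-50,-165,155],[-25,-165,155],[-25,-140,155],[-50,-140,155]]).items():
            q=proj(d,place(ch,P,0)); m=cv2.fillConvexPoly(np.zeros(g.shape,np.uint8),q.round().astype(np.int32),1)>0
            print(n,nm,m.sum(),"mean",g0[m].mean().round(),g[m].mean().round(),"changed>20:",(abs(g-g0)[m]>20).sum())
E
python3 -c "
from cell import env
from h import *
check(env)"
```

```text
11.45 [613.4 -59.7  92.1] [-0.3  0.4  0.5] [-45.9   0.1]
scene tray 1865 mean 118.0 141.0 changed>20: 626
scene slide 901 mean 105.0 114.0 changed>20: 0
scene mouth 263 mean 89.0 65.0 changed>20: 137
scene flap 520 mean 77.0 87.0 changed>20: 0
scene box 243 mean 150.0 113.0 changed>20: 98
scene jar 129 mean 166.0 179.0 changed>20: 2
side tray 1184 mean 112.0 144.0 changed>20: 831
side slide 515 mean 101.0 122.0 changed>20: 300
side mouth 188 mean 104.0 49.0 changed>20: 173
side flap 288 mean 98.0 118.0 changed>20: 128
side box 289 mean 160.0 183.0 changed>20: 241
side jar 50 mean 186.0 30.0 changed>20: 50
```

The tray region has become clearly brighter in both views, as a white box there would make it. I'll draw the hand back and recheck.

>>> servo_tool([
  [-0.015,0,0,0,0,0,20],
  [-0.02,0,0,0,0,0,20],
  [-0.025,0,0,0,0,0,20],
  [-0.025,0,0,0,0,0,20],
  [-0.02,0,-0.02,0,0,0,20],
  [0,0,-0.04,0,0,0,20],
  [0,0,-0.04,0,0,0,20],
  [0,0,-0.04,0,0,0,20],
])

```text
t: 12.22
eef_pos: [499.2, -79.0, 227.3]
tcp_rot: [3.138, 0.003, 0.2]
ft_force: [0.3, -0.6, -0.2]
opening: 0.203
```

>>> servo_tool([
  [0,-0.02,-0.04,0,0,0,20],
  [0,-0.04,-0.03,0,0,0,20],
  [0,-0.04,0,0,0,0,20],
  [0,-0.04,0,0,0,0,20],
  [0,-0.04,0,0,0,0,20],
  [0,-0.04,0,0,0,0,20],
  [0,-0.04,0,0,0,0,20],
  [0,0,0,0,0,0,20],
])

```text
t: 12.88
eef_pos: [448.7, 175.5, 300.7]
tcp_rot: [3.133, -0.016, 0.193]
ft_force: [1.2, -0.8, 0.1]
opening: 0.202
```

```bash
python3 -c "
from cell import env
from h import *
check(env)
# text maps of brightness ratio to initial, for tray area and flap
for n,(x0,x1,y0,y1) in dict(scene=(326,446,226,346),side=(186,310,210,300)).items():
    d=env.read_camera(n); cv2.imwrite(f'pics/{n}_end.png',d['img'])
    g0=cv2.cvtColor(cv2.imread(f'pics/{n}0.png'),6).astype(float)[y0:y1,x0:x1]; g=cv2.cvtColor(d['img'],6).astype(float)[y0:y1,x0:x1]
    df=cv2.resize(g-g0,None,fx=1/3,fy=1/4,interpolation=cv2.INTER_AREA)
    print(n); [print(''.join('-' if v<-12 else '.' if v<12 else '+' if v<40 else '#' for v in r)) for r in df]
"
```

```text
12.8833 [448.7 175.5 300.7] [ 1.2 -0.8  0.1] [-159.9  263.5]
scene tray 1865 mean 118.0 130.0 changed>20: 549
scene slide 901 mean 105.0 107.0 changed>20: 0
scene mouth 263 mean 89.0 91.0 changed>20: 0
scene flap 520 mean 77.0 79.0 changed>20: 0
scene box 243 mean 150.0 147.0 changed>20: 0
scene jar 129 mean 166.0 169.0 changed>20: 0
side tray 1184 mean 112.0 134.0 changed>20: 240
side slide 515 mean 101.0 113.0 changed>20: 0
side mouth 188 mean 104.0 117.0 changed>20: 4
side flap 288 mean 98.0 109.0 changed>20: 0
side box 289 mean 160.0 177.0 changed>20: 0
side jar 50 mean 186.0 204.0 changed>20: 0
scene
...........----------...................
...........---------....................
..............------....................
........................................
........................................
........................................
........................................
........................................
........................................
........................................
........................................
....................................
[... 971 characters left out ...]
+++++++++.............+++++.
++++++++++++++++++++++++++++++++...++++++
++++++++++++++++++++++.............++++++
++++++++++++++++++++++++...........+++.++
+++++++...........+................++++++
+++............+...++.+...+.........+++++
+++......++++##.....+++....+........+++++
+++.+++###++.##.+++++++.+...+.......+++++
++++#+.+###+###-+++++++......++.....+++++
++++#..##++++++.++.....+....+........++++
++++..........+...+........+..+......+++.
++................+.....+..+...+.........
++............+.+..+...+...++............
+++..........+..+......+..+........+.....
+++.....++.+.......+...........+..+......
+++.+....+........+...++++++++++++++.....
++++.+.++++++++++++++++++++++++++++++....
```

The difference maps show the cartridge, with both caps, lying in the tray. The mouth, flap, jar and tip box match their starting pixels. I'll let things settle, check once more and hand in.

>>> servo_tool([
  [0,0,0,0,0,0,20],
  [0,0,0,0,0,0,20],
  [0,0,0,0,0,0,20],
  [0,0,0,0,0,0,20],
  [0,0,0,0,0,0,20],
  [0,0,0,0,0,0,20],
  [0,0,0,0,0,0,20],
  [0,0,0,0,0,0,20],
])

```text
t: 13.75
eef_pos: [452.4, 164.2, 300.1]
tcp_rot: [3.131, -0.015, 0.178]
ft_force: [0.3, -0.0, -0.3]
opening: 0.201
```

```bash
python3 -c "
from cell import env
from h import *
for n in ('scene','side'):
    a=cv2.imread(f'pics/{n}_end.png').astype(int); b=env.read_camera(n)['img'].astype(int); print(n,'px still moving',(abs(a-b).max(2)>30).sum())
check(env)
a=cv2.imread('pics/scene0.png').astype(int)
print('bottle',(abs(a-env.read_camera('scene')['img'])[315:375,145:190].max(2)>35).sum(),'rack',(abs(a-env.read_camera('scene')['img'])[140:190,378:420].max(2)>35).sum())
print(env.job_done())
"
```

```text
scene px still moving 570
side px still moving 2455
13.85 [452.4 164.3 300.1] [-0.8 -0.2  0.3] [-158.6  251.9]
scene tray 1865 mean 118.0 131.0 changed>20: 549
scene slide 901 mean 105.0 107.0 changed>20: 0
scene mouth 263 mean 89.0 91.0 changed>20: 0
scene flap 520 mean 77.0 79.0 changed>20: 0
scene box 243 mean 150.0 148.0 changed>20: 0
scene jar 129 mean 166.0 169.0 changed>20: 0
side tray 1184 mean 112.0 134.0 changed>20: 237
side slide 515 mean 101.0 113.0 changed>20: 0
side mouth 188 mean 104.0 116.0 changed>20: 5
side flap 288 mean 98.0 109.0 changed>20: 0
side box 289 mean 160.0 176.0 changed>20: 0
side jar 50 mean 186.0 203.0 changed>20: 0
bottle 0 rack 0
the job is handed in; nothing more can be done
None
```

The cartridge is in the catch tray and the flap is shut; I handed the job in at about 14 s of the 45 s. I squared and centred the cartridge with a two-finger push on its long side, then pushed it from behind through the flap until it tipped over the edge. The hand then drew back and up, well clear.

**Last checks:** I had used all 12 pictures, so these compare camera pixels with the start of the job.
- **Cartridge:** a new white shape with its two caps shows in the tray in both views.
- **Flap, mouth, jar and tip box:** these match the start in both views, apart from 5 pixels at the mouth in the side view.
- **Bottle and tube rack:** these match the start in the scene view, the only one I checked for them.
- **Forces:** readings at the ends of the moves stayed around 1 N, at most 1.8 N.

**What disagreed:**
- **Tip height:** the fingertips sat about 20 mm above the reported TCP. My first rear push therefore bore on the top and rear cap, moving the cartridge about 28 mm while it stayed flat on the deck. The wrist camera showed this, so I backed off, lowered the fingers and pushed on the rear face.
- **Still-moving check:** it counted 570 changed pixels in the scene view and 2455 in the side view. The arm drifted about 12 mm between those frames, which probably explains most of it. The tray and flap regions hardly changed.

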